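Lock the hub-servicing fixture on the bicycle bench

TASK

Lock the hub fixture: push the orange post round until the slot in the disc faces the steel lock bar, then push the bar by its red plate fully home into the slot, until the plate meets the ends of the guide rails. Only push, gently, with the fingertips: do not grip or lift the bar or the disc, and leave the bottle, the jar and the screwdriver alone.

Things in the scene. Friction and masses are not known exactly. Their poses are not given: they have to be found in the camera images.
- fixture: Blue base plate fixed to the bench, 245 x 150 x 12 mm (own x -165 to +80, y +-75). Origin at bench height under the disc's axis. Its x axis is the bar's line: the bar lies on the -x side of the disc and is pushed to +x. Two aluminium guide rails, x -141 to -72, 14 mm wide, tops 30 mm above the bench, leave a channel 22 mm wide, floor 12 mm above the bench.
- disc: Aluminium disc, 130 mm across, 12 mm thick, upper face 27 mm above the bench; origin at its underside's centre, z up. Turns without stops either way about z, friction only (0.08 N m, about 2 N at the post), stays where left. Stack of steel cogs in its middle, radius 27 mm, top 61 mm above the bench. Locking position: its x axis along the fixture's x axis; starts at least 1 rad off, either way.
- slot_mouth (a point): Middle of the mouth of the disc's one slot, 63 mm from the axis, at the upper face, 27 mm above the bench. The slot lies along the disc's own -x axis, is 30 mm wide with parallel sides, open at the rim, its flat bottom 38 mm from the axis; a yellow stripe along each side.
- post_top (a point): Centre of the top of the orange push post: upright, round, 16 mm in diameter, 45 mm tall (27 to 72 mm above the bench), standing on the disc opposite the slot (the disc's +x axis), 48 mm from the disc's axis.
- guide_mark (a point): Point fixed on the fixture, on the bar's line, 63 mm from the disc's axis and 27 mm above the bench: the slot faces the bar when slot_mouth is here.
- lock_bar: Loose steel bar, 20 mm wide, 16 mm high, half-round nose, lying between the rails (1 mm play each side), about 0.3 kg, sliding by friction only. Origin under its nose tip; it runs 100 mm along its own -x to a red plate 8 mm thick, 40 wide, top 58 mm above the bench. Starts drawn back, nose clear of the disc. Fully home: plate against the rail ends, nose tip at x = -41 mm in the fixture's frame.
- push_plate (a point): Centre of the rear face of the red plate, where to push: 108 mm behind the nose tip, 35 mm above the bench.
- oil_bottle: Green oil bottle, black cap, 44 mm across, 110 mm tall, loose, standing on the bench beside the fixture; origin under its centre. Leave it alone.
- grease_jar: Blue grease jar, white lid, 56 mm across, 50 mm tall, loose, standing on the bench beside the fixture; origin under its centre. Leave it alone.
- screwdriver: Screwdriver, yellow handle, 160 mm long, lying loose on the bench on the side of the fixture nearer the robot; origin under its middle, tip towards its own +x. Leave it alone.
There are look-alikes about, which are no part of the job. Several things have the shape of the lock_bar; the one meant has the colours described above.

How it is judged:
On the way, in this order (a step that is already met when the one before it is completed fails the run):
1. the slot faces the bar (slot mouth within 10 mm of the bar's line) (horizontal distance between slot_mouth and guide_mark below 0.01 m), for 0.05 s.
2. the bar is fully home in the slot (x of lock_bar in the frame of fixture above -0.045 m), for 0.2 s.
At the end, for the whole second after the job is handed in: The bar lies flat in its channel with its nose in the slot, pushed home to within 4 mm of its stop; the slot mouth is within 10 mm of the bar's line; bar and disc are at rest (x of lock_bar in the frame of fixture between -0.045 and -0.036 m and y of lock_bar in the frame of fixture between -0.005 and 0.005 m and height (world z) of lock_bar below 0.015 m and angle between lock_bar's own z axis and vertical below 0.06 rad and horizontal distance between slot_mouth and guide_mark below 0.01 m and linear speed of lock_bar below 0.01 m/s and angular speed of disc below 0.05 rad/s); the robot touches nothing.
It fails at once if the bar is lifted or tipped out of its channel (height (world z) of lock_bar above 0.022 m or height (world z) of push_plate above 0.047 m or angle between lock_bar's own z axis and vertical above 0.25 rad).
It fails at once if the disc or its post is gripped or rammed (over 35 N) (contact force between the fingers and disc above 35 N).
It fails at once if the bar or its plate is gripped or rammed (over 35 N) (contact force between the fingers and lock_bar above 35 N).
It fails at once if the bottle, jar or screwdriver is disturbed (moved over 15 mm) (distance of any of oil_bottle, grease_jar, screwdriver from where it was at the start of the episode above 0.015 m).
It also fails if it takes over 64 s, if anything falls off the work surface, if the arm or the gripper's body presses on something with over 40 N, if the wrist force passes 120 N, or if a joint passes its speed limit or range.

ROBOT

A 7-joint arm with a two-finger parallel gripper is mounted at the origin on the work surface. World frame = base frame: x ahead of the robot, y to its left, z up, the work surface at z = 0. Lengths are in m, angles in rad, forces in N, time in s.
With the tool pointing down it reaches from about 0.425 to 0.925 m from the base axis. Payload 6.8 kg.
Tool frame: the origin (TCP) lies on the centre line of the jaws, within the pads' length; the fingertips stand 17 mm ahead of it and the grasp point (between the pads) lies 2 mm behind it (nose_length is the distance from the TCP to the fingertips, in m); z points along the fingers, x is the direction in which the jaws open and shut, and the axes are right-handed (so a half turn about z gives the same grasp; the last joint's range is limited). The gripper opens to 85 mm and grips with 20 to 120 N. Pads are 22 mm wide; open, the fingers measure 114 mm over their backs; the gripper's body (76 mm by 85 mm) begins 54 mm behind the grasp point. The pads swing forward as they close: fully open they stand 13 mm farther back than shut.
Start: joints at [-1.233, 0.477, 0.022, 1.555, -0.011, 1.109, -0.083], TCP at [0.291, 0.609, 0.248] pointing down, gripper open.
Joint ranges: [-2.96, 2.96], [-0.34, 2.1], [-1.41, 1.46], [0.24, 2.44], [-1.37, 4.51], [0.17, 1.92], [-2.96, 2.96]. Speed limits (rad/s): [2.39, 2.39, 3.14, 3.14, 3.14, 3.14, 3.14].

INTERFACE

Orientations are given as a unit quaternion [w, x, y, z].
In Python, from station import * gives the robot as it stands.
- The arm moves only by the tool send_rows, never from a script. Its argument "commands" is a list of rows, each an object with "translation": the shift along the tool's x, y, z in m, a list of three; "rot": the turn, a rotation vector about the tool's x, y, z in degrees, a list of three; "grip": the finger opening in m, from 0 to 0.0854. In form: [{"translation": [tx, ty, tz], "rot": [rx, ry, rz], "grip": grip}, ...]. A call has exactly 5 rows; each row shifts and turns the commanded pose from where the row before left it, along the tool's axes as they then stand; what a row does not reach is not made up. A row lasts 1/12 s, in which the tool goes at most 41.7 mm and 7.16 degrees, less where a joint would pass 70% of its speed; a pose out of reach is approached as far as the arm can. A call with a gripper value outside its range is refused whole. The fingers move at their own pace and stop on an object; "force" is the grip in N (left out, the last holds). Time passes only in rows, so rows that do not move let the fingers close, or fill a call up. It gives the time, the measured TCP pose, the force and the opening at its end, in the units of the state.
- get_obs(): the state, without advancing time (a new reading comes with each control period).
- read_camera(name): name is "scene" or "top" or "wrist"; returns a dict with "pixels" (420x560x3 uint8, red, green, blue), "depth" (420x560 float32, m along the optical axis (not along the pixel's ray), 0 where there is no reading), "mtx" (3x3 intrinsics, pixels), "dist" ([k1, k2, p1, p2, k3] as OpenCV has them; the pictures are not rectified), "extrinsics" (4x4, takes a point from camera to world coordinates). Camera axes: x right, y up, looking along -z (the intrinsics and any distortion apply to the point x, -y, -z); pixel columns grow to the right and rows downward; lengths in m; the calibration is good to about 2 mm. A picture is of the moment at which its call begins.
- hand_in(): hands the job in, once; it reports no verdict.
The state is a dict: "t": time; "q": joint angles; "joint_vel": joint speeds; "joint_torque": joint torques, N m; "eef_pos": TCP position; "tool_rot": TCP orientation; "contact_force": force on the tool from outside, world axes, zero at the start; "torque": the same for the moment, N m; "gripper_width": opening from 0.0 (shut) to 1.0 (fully open).
Only numpy, scipy, OpenCV 4.12 (cv2) and the standard library are available. Lean on these libraries where they do the work, as an engineer would, in place of code of your own. Each camera call takes 0.05 s, during which the arm holds its last target.

## Working session

There is one attempt and no reset: what is moved stays moved. The work goes in short steps, Python scripts to look and compute and a tool call to move; the robot and the scene stay as the last step left them, time stands still between calls to the robot, and variables do not carry over. Pictures are saved under pics/ and viewed, and the job is handed in when it is done.

Besides the shell and the picture viewer there is one more tool, called after "Emit:" as name(argument=value, ...), one argument or row to a line, values as JSON. send_rows: Moves the arm, as the interface text tells. Its arguments: {"type":"object","properties":{"commands":{"type":"array","items":{"type":"object","properties":{"translation":{"type":"array","items":{"type":"number"}},"rot":{"type":"array","items":{"type":"number"}},"grip":{"type":"number"}}}},"force":{"type":"number"}},"required":["commands"]}

```bash
mkdir -p pics; cat > h.py <<'E'
from station import *
import numpy as np, cv2
def snap(n,f):
    c=read_camera(n); cv2.imwrite(f'pics/{f}.png',c['pixels'][:,:,::-1]); np.savez(f'pics/{f}.npz',**c); return c
def crop(f,x0,y0,x1,y1,out,s=4):
    im=cv2.imread(f'pics/{f}.png')[y0:y1,x0:x1]; cv2.imwrite(f'pics/{out}.png',cv2.resize(im,None,fx=s,fy=s,interpolation=cv2.INTER_CUBIC))
def load(f): return dict(np.load(f'pics/{f}.npz'))
def ray(c,u,v):
    p=cv2.undistortPoints(np.array([[[u,v]]],float),c['mtx'],c['dist'])[0,0]
    d=c['extrinsics'][:3,:3]@np.array([p[0],-p[1],-1.]); return c['extrinsics'][:3,3],d
def atz(c,u,v,z):
    o,d=ray(c,u,v); return o+d*(z-o[2])/d[2]
def atd(c,u,v):
    o,d=ray(c,u,v); return o+d*c['depth'][int(round(v)),int(round(u))]
def proj(c,P):
    E=np.linalg.inv(c['extrinsics']); p=np.atleast_2d(P)@E[:3,:3].T+E[:3,3]; p=p*[1,-1,-1]
    return cv2.projectPoints(p,np.zeros(3),np.zeros(3),c['mtx'],c['dist'])[0][:,0]
E
python3 - <<'E'
from h import *
for n in ['scene','top','wrist']: snap(n,n+'0')
o=get_obs(); print(o)
E
```

```text
{'t': 0.15, 'q': array([-1.23310529,  0.47763465,  0.02232876,  1.55618084, -0.01152747,
        1.10926642, -0.08309344]), 'joint_vel': array([-0.00050686, -0.00075188, -0.00051059, -0.00340418,  0.00057357,
        0.00049332, -0.00020167]), 'joint_torque': array([ 2.24266027e-03, -5.96926403e+01,  1.60979960e+00, -2.81490952e+01,
        1.26650636e-02,  6.63194820e-03, -2.17138393e-05]), 'eef_pos': array([0.29085088, 0.60867345, 0.24755066]), 'tool_rot': array([ 3.89170515e-04,  8.45915308e-01,  5.33316817e-01, -5.58939668e-04]), 'contact_force': array([-0.81843039,  0.12745742,  0.86585258]), 'torque': array([-0.017465  , -0.04786088, -0.01101596]), 'gripper_width': 1.0020782218242408}
```

View pics/scene0.png

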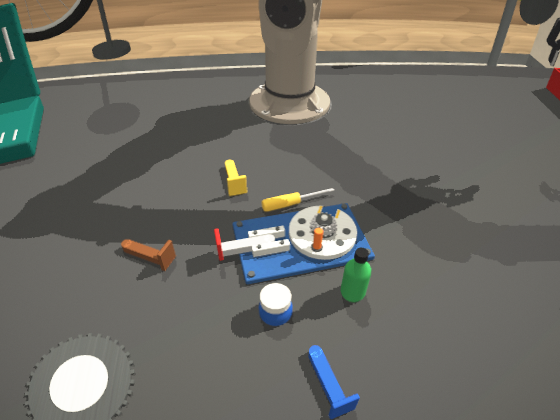

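View pics/top0.png

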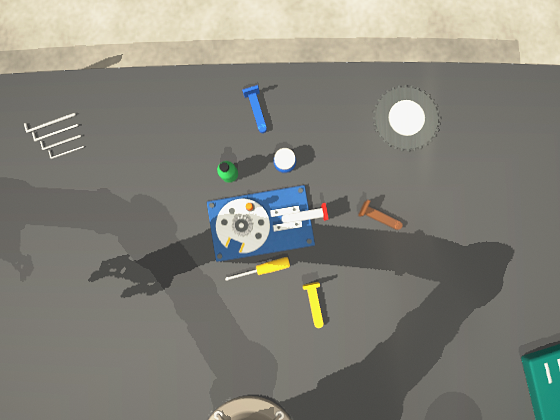

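View pics/wrist0.png

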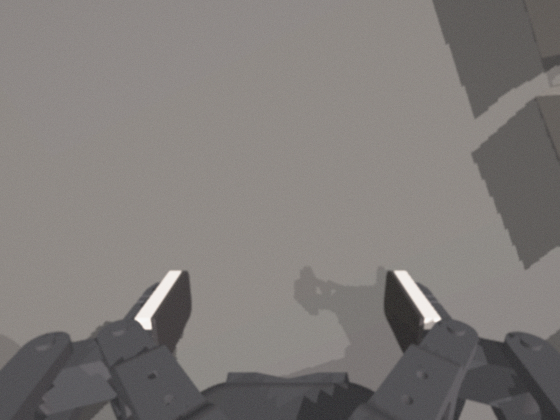

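The lock bar candidates in top view are silver with a red plate at (300,215), yellow (315,300), orange-brown (380,215) and blue (256,108). Only the silver one lies between the rails and has a red plate, so I'll confirm it in a crop.

```bash
python3 - <<'E'
from h import *
crop('top0',195,140,345,290,'c1',5)
crop('scene0',200,150,400,330,'c2',4)
c=load('top0'); print(c['mtx'],c['dist'],c['extrinsics'])
for n,u,v in [('base',248,410),('disc',242,225),('plate',325,211),('bottle',226,168),('jar',285,155),('sd',270,266)]: print(n,atd(c,u,v))
E
```

```text
[[466.1732225    0.         278.337322  ]
 [  0.         466.1732225  216.98017655]
 [  0.           0.           1.        ]] [-0.10874684  0.          0.          0.          0.        ] [[-0.00988235  0.99806846 -0.06133268  0.48299052]
 [-0.99980114 -0.0109247  -0.016683   -0.09598202]
 [-0.01732081  0.06115562  0.99797795  1.14524238]
 [ 0.          0.          0.          1.        ]]
base [0.08378953 0.00134378 0.01011053]
disc [0.53182586 0.00714083 0.06063382]
plate [ 0.56250095 -0.18688847  0.05960611]
bottle [0.65842381 0.03808862 0.10929656]
jar [ 0.69770462 -0.09497533  0.0502907 ]
sd [ 0.43444314 -0.05616424  0.02646021]
```

View pics/c1.png

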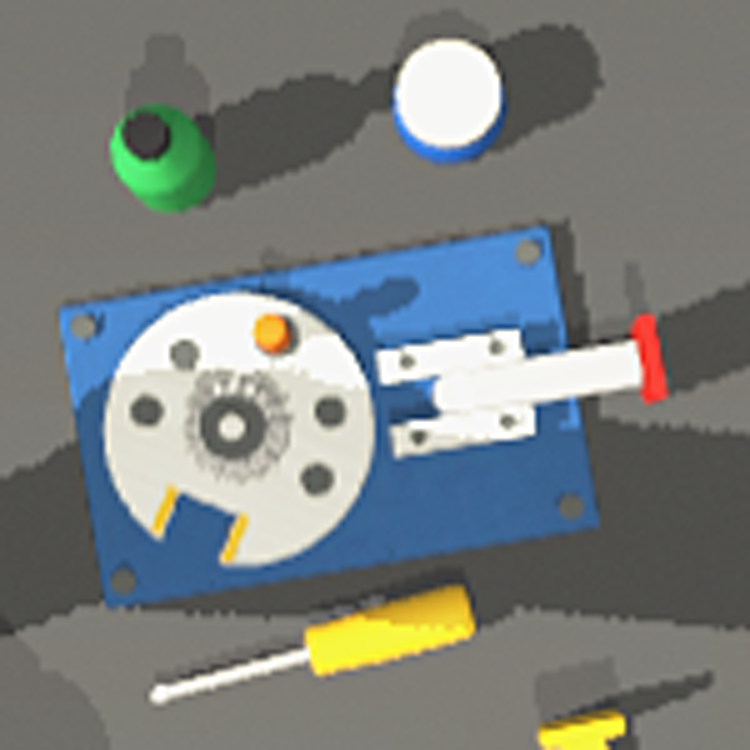

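View pics/c2.png

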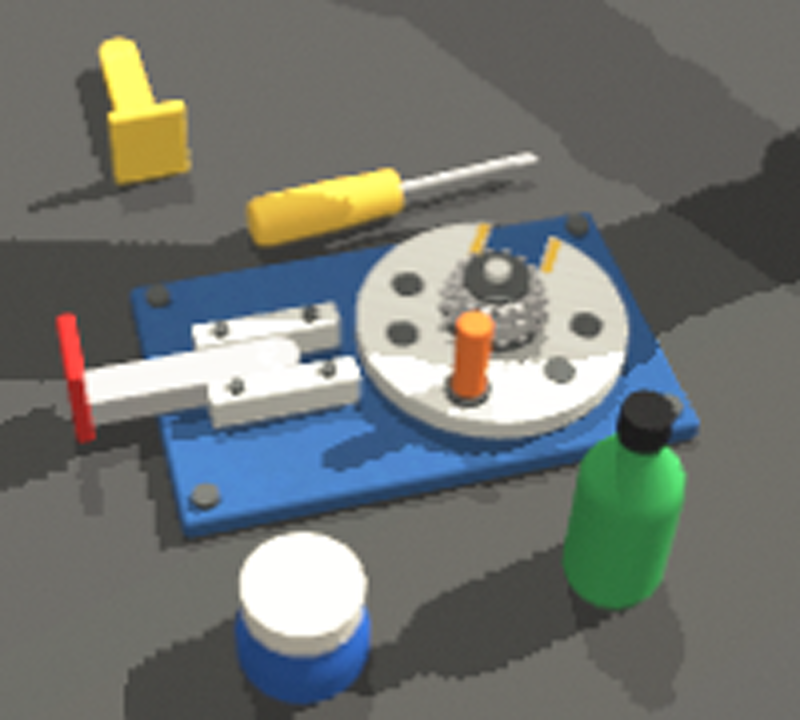

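The crop confirms it: silver bar, red plate at crop (648,357), nose between the rails. The slot is at crop (203,525) and the post at (272,333). Next is the fixture pose.

```bash
cat >> h.py <<'E'
def cp(x,y,x0=195,y0=140,s=5): return (x+.5)/s-.5+x0,(y+.5)/s-.5+y0
E
python3 - <<'E'
from h import *
c=load('top0')
cor=[(62,308),(548,226),(600,525),(108,606)]; L=np.array([(80,-75),(-165,-75),(-165,75),(80,75)])/1000
W=np.array([atz(c,*cp(*p),.012)[:2] for p in cor])
lc=L-L.mean(0);wc=W-W.mean(0)
th=np.arctan2((lc[:,0]*wc[:,1]-lc[:,1]*wc[:,0]).sum(),(lc*wc).sum())
R=np.array([[np.cos(th),-np.sin(th)],[np.sin(th),np.cos(th)]]); t=W.mean(0)-R@L.mean(0)
print('th',th,'t',t,'res',(W-(L@R.T+t))*1000)
print('axis by cog top',atz(c,*cp(232,426),.061))
F=lambda p:R.T@(np.array(p)[:2]-t)
for n,p,z in [('axis',(232,426),.061),('post',(272,333),.072),('slotmouth',(198,545),.027),('plate top',(648,357),.058),('nose',(436,392),.028),('railend a',(378,366),.03),('railend b',(396,440),.03),('bottle cap',(147,135),.11),('jar',(449,93),.05),('sd tip',(155,694),.01),('sd h1',(468,590),.02),('sd h2',(312,655),.02)]:
    w=atz(c,*cp(*p),z); print(n,w.round(4),'fix',(F(w)*1000).round(1))
np.savez('fix.npz',R=R,t=t,th=th)
E
```

```text
th 1.7255051042976481 t [0.53247579 0.00887297] res [[-0.90363598 -1.81295894]
 [-1.20658567  1.51750201]
 [ 0.73935458  1.34635907]
 [ 1.37086707 -1.05090213]]
axis by cog top [0.53230062 0.00944311 0.061     ]
axis [0.5323 0.0094 0.061 ] fix [0.6 0.1]
post [ 0.5747 -0.0104  0.072 ] fix [-25.5 -38.7]
slotmouth [0.4768 0.0295 0.027 ] fix [28.9 51.8]
plate top [ 0.5626 -0.1852  0.058 ] fix [-1.964e+02  1.000e-01]
nose [ 0.5491 -0.0856  0.028 ] fix [-95.9  -1.9]
railend a [ 0.5618 -0.0579  0.03  ] fix [-70.5 -18.7]
railend b [ 0.5262 -0.0662  0.03  ] fix [-73.2  17.8]
bottle cap [0.6616 0.0425 0.11  ] fix [  13.4 -132.7]
jar [ 0.6901 -0.0935  0.05  ] fix [-125.4 -139.9]
sd tip [0.4044 0.0528 0.01  ] fix [ 63.1 119.7]
sd h1 [ 0.4539 -0.0999  0.02  ] fix [-95.4  94.4]
sd h2 [ 0.4234 -0.0245  0.02  ] fix [-16.2 112.9]
```

```bash
cat >> h.py <<'E'
from scipy.spatial.transform import Rotation as Ro
def tool():
    o=get_obs(); q=o['tool_rot']; return o,Ro.from_quat([q[1],q[2],q[3],q[0]]).as_matrix()
def plan(fx,fy,tipz,ang):
    "target in fixture mm, tip z mm, tool x angle deg in fixture frame. Print delta in present tool axes"
    f=np.load('fix.npz'); o,T=tool(); th=float(f['th'])
    cur=f['R'].T@(o['eef_pos'][:2]-f['t'])*1000
    a=np.degrees(np.arctan2(T[1,0],T[0,0])-th); a=(a+180)%360-180
    w=np.r_[f['R']@np.array([fx,fy])/1000+f['t'],(tipz+17)/1000]
    A=th+np.radians(ang); G=np.array([[np.cos(A),np.sin(A),0],[np.sin(A),-np.cos(A),0],[0,0,-1]]).T
    rv=np.degrees(Ro.from_matrix(T.T@G).as_rotvec())
    print('t',round(o['t'],2),'cur fix',cur.round(1),'tip',round(o['eef_pos'][2]*1000-17,1),'ang',a.round(1),'F',o['contact_force'].round(1),'w',round(o['gripper_width'],2))
    print(' target w',w.round(4),' d tool mm',(T.T@(w-o['eef_pos'])*1000).round(1),'rot',rv.round(1))
    print(' d in goal axes mm',(G.T@(w-o['eef_pos'])*1000).round(1))
def pstart(phi,gap,extra=0):
    p=np.radians(phi); r=np.array([np.cos(p),np.sin(p)]); t=np.array([-r[1],r[0]]); return (48+extra)*r-(19+gap)*t
E
python3 - <<'E'
from h import *
s=pstart(-122,15); print(s); plan(*s,150,-122)
E
```

```text
[-54.26975995 -22.68905363]
t 0.15 cur fix [629.9 146.3] tip 230.6 ang -34.4 F [-0.8  0.1  0.9] w 1.0
 target w [ 0.5633 -0.0413  0.167 ]  d tool mm [-468.9  526.    81.2] rot [ 0.1  0.1 87.6]
 d in goal axes mm [505.9 490.6  80.6]
```

Emit:
send_rows(
  commands=[
    {"translation": [-0.0234, 0.0263, 0], "rot": [0, 0, 0], "grip": 0},
    {"translation": [-0.0234, 0.0263, 0], "rot": [0, 0, 0], "grip": 0},
    {"translation": [-0.0234, 0.0263, 0], "rot": [0, 0, 0], "grip": 0},
    {"translation": [-0.0234, 0.0263, 0], "rot": [0, 0, 0], "grip": 0},
    {"translation": [-0.0234, 0.0263, 0], "rot": [0, 0, 0], "grip": 0},
  ],
  force=20,
)

```text
t: 0.57
eef_pos: [0.3596, 0.445, 0.248]
tool_rot: [0.0, 0.846, 0.533, -0.0]
contact_force: [0.7, -0.4, 0.3]
gripper_width: 0.297
```

Emit:
send_rows(
  commands=[
    {"translation": [-0.0234, 0.0263, 0], "rot": [0, 0, 0], "grip": 0},
    {"translation": [-0.0234, 0.0263, 0], "rot": [0, 0, 0], "grip": 0},
    {"translation": [-0.0234, 0.0263, 0], "rot": [0, 0, 0], "grip": 0},
    {"translation": [-0.0234, 0.0263, 0], "rot": [0, 0, 0], "grip": 0},
    {"translation": [-0.0234, 0.0263, 0], "rot": [0, 0, 0], "grip": 0},
  ],
)

```text
t: 0.98
eef_pos: [0.4277, 0.2827, 0.2483]
tool_rot: [-0.0, 0.846, 0.533, -0.0]
contact_force: [0.5, 0.9, 0.0]
gripper_width: -0.005
```

Emit:
send_rows(
  commands=[
    {"translation": [-0.0234, 0.0263, 0], "rot": [0, 0, 0], "grip": 0},
    {"translation": [-0.0234, 0.0263, 0], "rot": [0, 0, 0], "grip": 0},
    {"translation": [-0.0234, 0.0263, 0], "rot": [0, 0, 0], "grip": 0},
    {"translation": [-0.0234, 0.0263, 0], "rot": [0, 0, 0], "grip": 0},
    {"translation": [-0.0234, 0.0263, 0], "rot": [0, 0, 0], "grip": 0},
  ],
)

```text
t: 1.4
eef_pos: [0.4959, 0.1205, 0.2483]
tool_rot: [-0.0, 0.846, 0.533, 0.0]
contact_force: [0.2, 0.4, -0.9]
gripper_width: -0.001
```

Emit:
send_rows(
  commands=[
    {"translation": [0, 0, 0], "rot": [0, 0, 7], "grip": 0},
    {"translation": [0, 0, 0], "rot": [0, 0, 7], "grip": 0},
    {"translation": [0, 0, 0], "rot": [0, 0, 7], "grip": 0},
    {"translation": [0, 0, 0], "rot": [0, 0, 7], "grip": 0},
    {"translation": [0, 0, 0], "rot": [0, 0, 7], "grip": 0},
  ],
)

```text
t: 1.82
eef_pos: [0.4954, 0.122, 0.2481]
tool_rot: [-0.0, 0.968, 0.251, -0.0]
contact_force: [0.5, 0.4, -0.4]
gripper_width: 0.0
```

Emit:
send_rows(
  commands=[
    {"translation": [0, 0, 0], "rot": [0, 0, 7], "grip": 0},
    {"translation": [0, 0, 0], "rot": [0, 0, 7], "grip": 0},
    {"translation": [0, 0, 0], "rot": [0, 0, 7], "grip": 0},
    {"translation": [0, 0, 0], "rot": [0, 0, 7], "grip": 0},
    {"translation": [0, 0, 0], "rot": [0, 0, 7], "grip": 0},
  ],
)

```text
t: 2.23
eef_pos: [0.4954, 0.1222, 0.2481]
tool_rot: [0.0, 0.999, -0.051, -0.0]
contact_force: [-0.3, -0.4, 0.5]
gripper_width: 0.002
```

```bash
python3 - <<'E'
from h import *
s=pstart(-122,15); plan(*s,100,-122)
E
```

```text
t 2.23 cur fix [117.7  19.2] tip 231.1 ang -104.8 F [-0.3 -0.4  0.5] w 0.0
 target w [ 0.5633 -0.0413  0.117 ]  d tool mm [ 84.3 155.6 131.1] rot [ 0.   0.  17.2]
 d in goal axes mm [126.6 123.7 131.1]
```

Emit:
send_rows(
  commands=[
    {"translation": [0.0168, 0.0311, 0.012], "rot": [0, 0, 0], "grip": 0},
    {"translation": [0.0168, 0.0311, 0.012], "rot": [0, 0, 0], "grip": 0},
    {"translation": [0.0168, 0.0311, 0.012], "rot": [0, 0, 0], "grip": 0},
    {"translation": [0.0168, 0.0311, 0.012], "rot": [0, 0, 0], "grip": 0},
    {"translation": [0.0168, 0.0311, 0.012], "rot": [0, 0, 0], "grip": 0},
  ],
)

```text
t: 2.65
eef_pos: [0.5645, -0.042, 0.1877]
tool_rot: [-0.0, 0.999, -0.048, -0.0]
contact_force: [0.3, 0.5, 0.6]
gripper_width: 0.001
```

Emit:
send_rows(
  commands=[
    {"translation": [0, 0, 0.012], "rot": [0, 0, 5.7], "grip": 0},
    {"translation": [0, 0, 0.012], "rot": [0, 0, 5.7], "grip": 0},
    {"translation": [0, 0, 0.012], "rot": [0, 0, 5.8], "grip": 0},
    {"translation": [0, 0, 0.012], "rot": [0, 0, 0], "grip": 0},
    {"translation": [0, 0, 0], "rot": [0, 0, 0], "grip": 0},
  ],
)

```text
t: 3.07
eef_pos: [0.5626, -0.0402, 0.1379]
tool_rot: [0.001, 0.981, -0.195, -0.002]
contact_force: [-0.7, 0.1, 0.0]
gripper_width: -0.001
```

```bash
python3 - <<'E'
from h import *
s=pstart(-122,15); plan(*s,48,-122)
snap('top','top1');snap('scene','scene1');crop('top1',195,140,345,290,'d1',4);crop('scene1',200,150,400,330,'d2',4)
E
```

```text
t 3.07 cur fix [-53.2 -22.2] tip 120.9 ang -121.4 F [-0.7  0.1  0. ] w -0.0
 target w [ 0.5633 -0.0413  0.065 ]  d tool mm [ 1.2  0.5 72.9] rot [0.1 0.2 0.6]
 d in goal axes mm [ 1.   0.7 72.9]
```

View pics/d2.png

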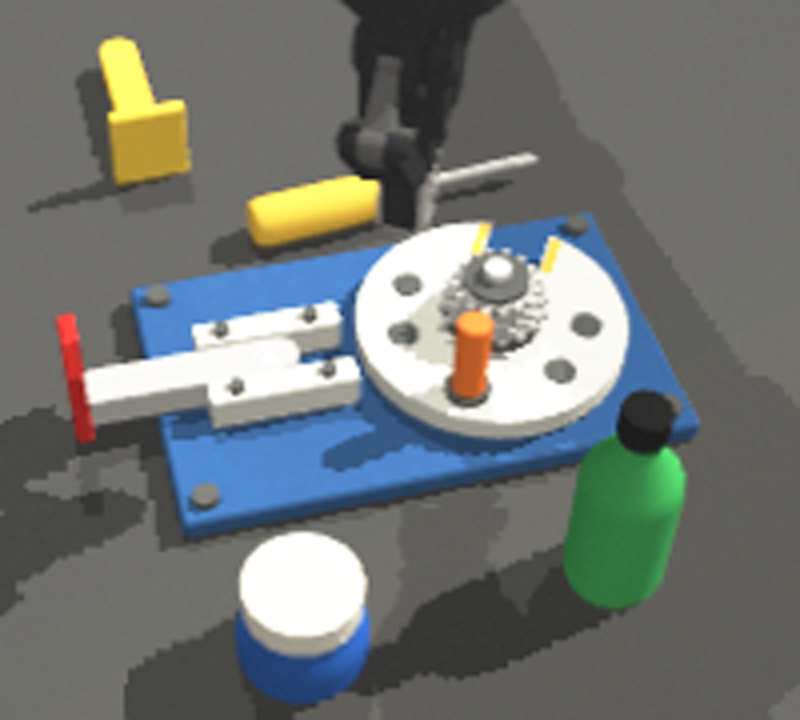

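View pics/d1.png

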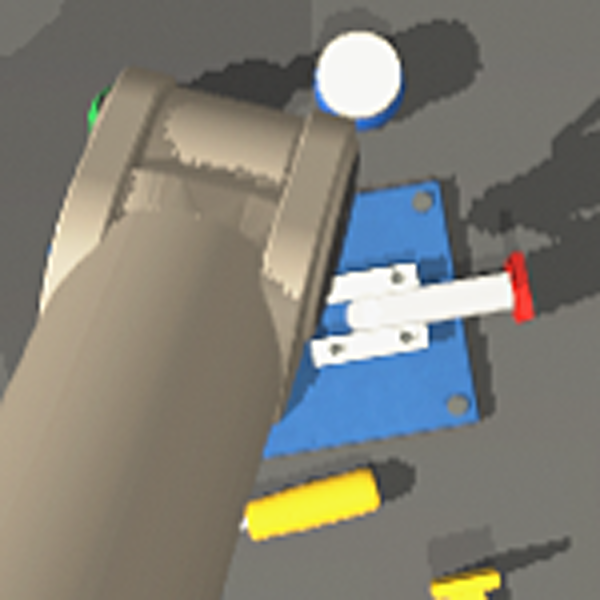

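The fingertips appear at d2 (410,220), hovering. I'll check that against the projected tip, then descend.

```bash
python3 - <<'E'
from h import *
c=load('scene1'); p=proj(c,[[.5626,-.0402,.121],[.5747,-.0104,.072]]); print((p-[200,150])*4)
E
```

```text
[[403.40633044 220.75151908]
 [469.39202711 316.75924947]]
```

Emit:
send_rows(
  commands=[
    {"translation": [0, 0, 0.018], "rot": [0, 0, 0], "grip": 0},
    {"translation": [0, 0, 0.018], "rot": [0, 0, 0], "grip": 0},
    {"translation": [0, 0, 0.018], "rot": [0, 0, 0], "grip": 0},
    {"translation": [0, 0, 0.018], "rot": [0, 0, 0], "grip": 0},
    {"translation": [0, 0, 0], "rot": [0, 0, 0], "grip": 0},
  ],
)

```text
t: 3.58
eef_pos: [0.5628, -0.0401, 0.0664]
tool_rot: [0.0, 0.981, -0.196, -0.002]
contact_force: [-0.8, 0.5, -0.7]
gripper_width: -0.0
```

```bash
python3 - <<'E'
from h import *
s=pstart(-122,0); plan(*s,48,-122)
snap('scene','scene2');crop('scene2',200,150,400,330,'d3',4)
E
```

```text
t 3.58 cur fix [-53.1 -22.5] tip 49.4 ang -121.5 F [-0.8  0.5 -0.7] w -0.0
 target w [ 0.5692 -0.0275  0.065 ]  d tool mm [  1.  -14.1   1.4] rot [0.1 0.2 0.5]
 d in goal axes mm [  0.8 -14.1   1.4]
```

View pics/d3.png

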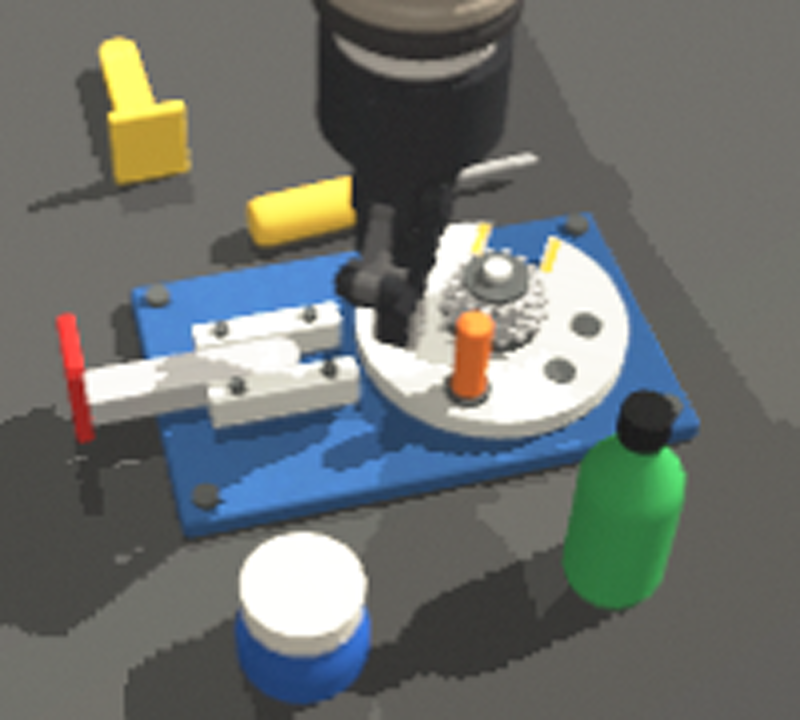

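The fingers are in place behind the post, with the tip at d3 (400,340). Approach 14 mm.

Emit:
send_rows(
  commands=[
    {"translation": [0.001, -0.0028, 0], "rot": [0, 0, 0], "grip": 0},
    {"translation": [0.001, -0.0028, 0], "rot": [0, 0, 0], "grip": 0},
    {"translation": [0, -0.0028, 0], "rot": [0, 0, 0], "grip": 0},
    {"translation": [0, -0.0028, 0], "rot": [0, 0, 0], "grip": 0},
    {"translation": [0, -0.0028, 0], "rot": [0, 0, 0], "grip": 0},
  ],
)

```text
t: 4.05
eef_pos: [0.5721, -0.028, 0.069]
tool_rot: [-0.0, 0.98, -0.197, 0.001]
contact_force: [-0.7, 0.5, -0.5]
gripper_width: 0.001
```

Emit:
send_rows(
  commands=[
    {"translation": [0.0012, -0.0034, 0], "rot": [0, 0, -4], "grip": 0},
    {"translation": [0.0012, -0.0034, 0], "rot": [0, 0, -4], "grip": 0},
    {"translation": [0.0012, -0.0034, 0], "rot": [0, 0, -4], "grip": 0},
    {"translation": [0.0012, -0.0034, 0], "rot": [0, 0, -4], "grip": 0},
    {"translation": [0.0012, -0.0034, 0], "rot": [0, 0, -4], "grip": 0},
  ],
)

```text
t: 4.47
eef_pos: [0.5818, -0.0142, 0.0686]
tool_rot: [0.0, 1.0, -0.022, 0.0]
contact_force: [-0.6, -1.8, 1.0]
gripper_width: -0.001
```

```bash
python3 - <<'E'
from h import *
s=pstart(-102,0); plan(*s,48,-102)
snap('scene','scene3');crop('scene3',200,150,400,330,'d4',4)
E
```

```text
t 4.47 cur fix [-30.4 -45.1] tip 51.6 ang -101.4 F [-0.6 -1.8  1. ] w -0.0
 target w [ 0.5794 -0.0127  0.065 ]  d tool mm [-2.5 -1.3  3.6] rot [ 0.1 -0.   0.6]
 d in goal axes mm [-2.5 -1.3  3.6]
```

View pics/d4.png

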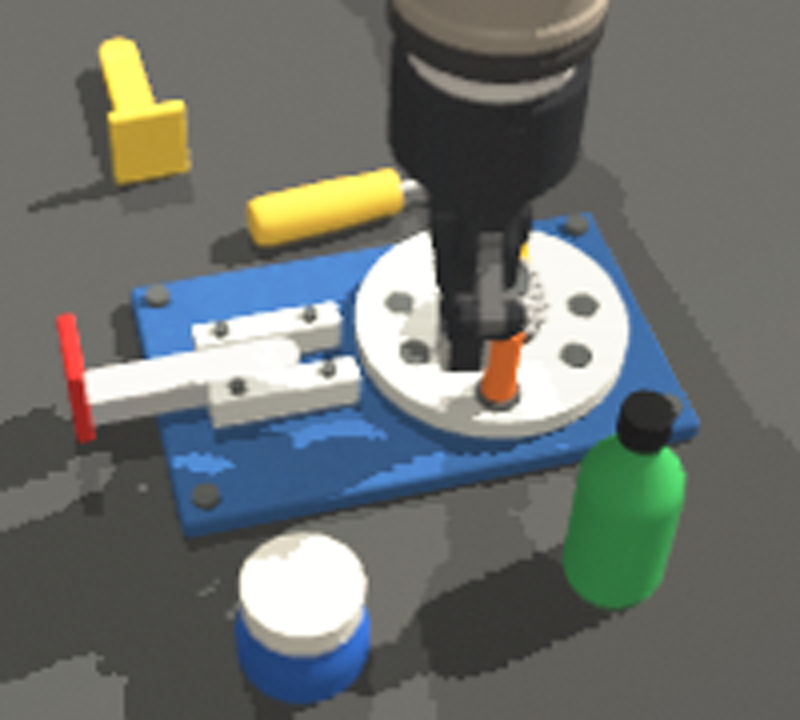

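The post now sits against the fingers at d4 (500,390) and is turning. Continuing.

Emit:
send_rows(
  commands=[
    {"translation": [0.001, -0.0035, 0], "rot": [0, 0, -4], "grip": 0},
    {"translation": [0.001, -0.0035, 0], "rot": [0, 0, -4], "grip": 0},
    {"translation": [0.001, -0.0035, 0], "rot": [0, 0, -4], "grip": 0},
    {"translation": [0.001, -0.0035, 0], "rot": [0, 0, -4], "grip": 0},
    {"translation": [0.001, -0.0035, 0], "rot": [0, 0, -4], "grip": 0},
  ],
)

```text
t: 4.93
eef_pos: [0.5861, 0.0036, 0.0688]
tool_rot: [0.001, 0.989, 0.151, 0.001]
contact_force: [3.9, -2.2, -1.0]
gripper_width: 0.001
```

Emit:
send_rows(
  commands=[
    {"translation": [0.0012, -0.0034, 0], "rot": [0, 0, -4], "grip": 0},
    {"translation": [0.0012, -0.0034, 0], "rot": [0, 0, -4], "grip": 0},
    {"translation": [0.0012, -0.0034, 0], "rot": [0, 0, -4], "grip": 0},
    {"translation": [0.0012, -0.0034, 0], "rot": [0, 0, -4], "grip": 0},
    {"translation": [0.0012, -0.0034, 0], "rot": [0, 0, -4], "grip": 0},
  ],
)

```text
t: 5.35
eef_pos: [0.5846, 0.0219, 0.0689]
tool_rot: [0.001, 0.947, 0.32, 0.001]
contact_force: [2.1, -0.8, -1.3]
gripper_width: -0.005
```

```bash
python3 - <<'E'
from h import *
s=pstart(-62,0); plan(*s,48,-62)
E
```

```text
t 5.35 cur fix [  4.8 -53.5] tip 51.9 ang -61.5 F [ 2.1 -0.8 -1.3] w -0.0
 target w [0.5823 0.0225 0.065 ]  d tool mm [-1.5 -1.9  3.9] rot [ 0.1 -0.1  0.5]
 d in goal axes mm [-1.5 -1.8  3.9]
```

Emit:
send_rows(
  commands=[
    {"translation": [0.0012, -0.0034, 0], "rot": [0, 0, -4], "grip": 0},
    {"translation": [0.0012, -0.0034, 0], "rot": [0, 0, -4], "grip": 0},
    {"translation": [0.0012, -0.0034, 0], "rot": [0, 0, -4], "grip": 0},
    {"translation": [0.0012, -0.0034, 0], "rot": [0, 0, -4], "grip": 0},
    {"translation": [0.0012, -0.0034, 0], "rot": [0, 0, -4], "grip": 0},
  ],
)

```text
t: 5.77
eef_pos: [0.5769, 0.0386, 0.069]
tool_rot: [0.001, 0.877, 0.48, 0.002]
contact_force: [2.5, -0.5, -0.2]
gripper_width: 0.0
```

Emit:
send_rows(
  commands=[
    {"translation": [0.001, -0.0035, 0], "rot": [0, 0, -4], "grip": 0},
    {"translation": [0.001, -0.0035, 0], "rot": [0, 0, -4], "grip": 0},
    {"translation": [0.001, -0.0035, 0], "rot": [0, 0, -4], "grip": 0},
    {"translation": [0.001, -0.0035, 0], "rot": [0, 0, -4], "grip": 0},
    {"translation": [0.001, -0.0035, 0], "rot": [0, 0, -4], "grip": 0},
  ],
)

```text
t: 6.18
eef_pos: [0.5632, 0.0509, 0.0691]
tool_rot: [0.001, 0.781, 0.625, 0.002]
contact_force: [2.2, 1.9, -0.5]
gripper_width: 0.001
```

```bash
python3 - <<'E'
from h import *
s=pstart(-22,0); plan(*s,48,-22)
s=pstart(0,0); plan(*s,48,0)
snap('scene','scene4');crop('scene4',200,150,400,330,'d5',4)
snap('top','top4');crop('top4',195,140,345,290,'d6',4)
E
```

```text
t 6.18 cur fix [ 36.8 -36.9] tip 52.1 ang -21.5 F [ 2.2  1.9 -0.5] w 0.0
 target w [0.5619 0.0513 0.065 ]  d tool mm [ 0.1 -1.4  4.1] rot [ 0.2 -0.1  0.5]
 d in goal axes mm [ 0.1 -1.4  4.1]
t 6.18 cur fix [ 36.8 -36.9] tip 52.1 ang -21.5 F [ 2.2  1.9 -0.5] w 0.0
 target w [0.5439 0.0592 0.065 ]  d tool mm [  3.9 -20.8   4.1] rot [  0.2  -0.1 -21.5]
 d in goal axes mm [ 11.2 -17.9   4.1]
```

View pics/d5.png

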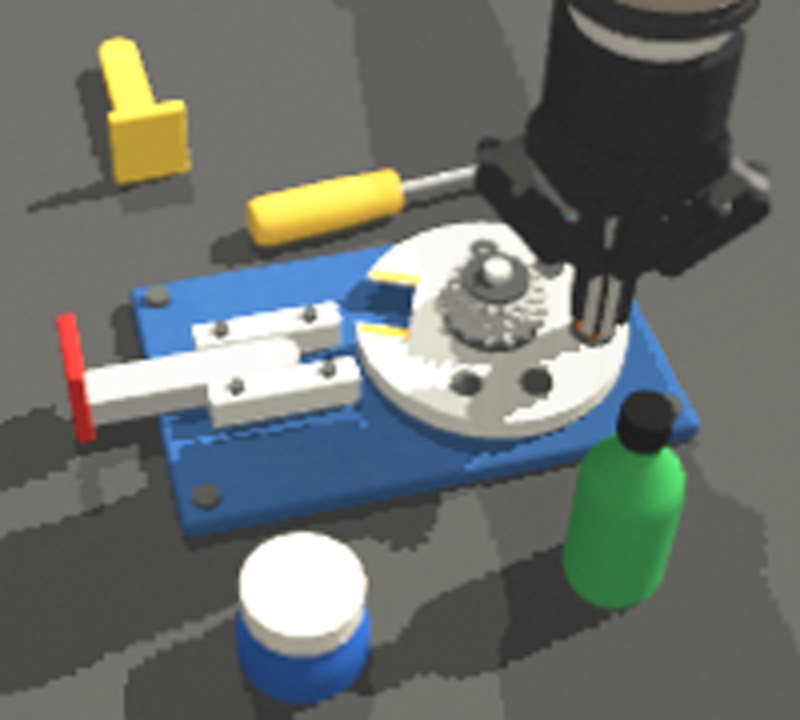

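View pics/d6.png

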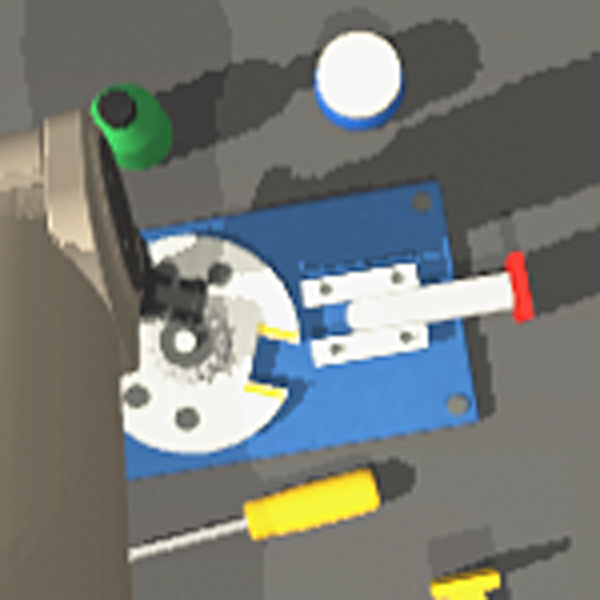

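```bash
cat >> h.py <<'E'
def fx(w):
    f=np.load('fix.npz'); return f['R'].T@(np.array(w)[:2]-f['t'])*1000
E
python3 - <<'E'
from h import *
c=load('top4')
for p in [(297,337),(285,394),(291,365.5),(264,329),(247,389)]:
    q=fx(atz(c,*cp(*p,s=4),.027)); print(q.round(1),np.degrees(np.arctan2(-q[1],-q[0])).round(1), np.hypot(*q).round(1))
E
```

```text
[-63.    6.9] -6.2 63.3
[-50.3  39.5] -38.1 63.9
[-56.6  23.2] -22.3 61.2
[-44.2  -1.1] 1.5 44.2
[-28.3  32.8] -49.2 43.3
```

Slot angle is about −22°, which agrees with the tool's estimate. One more slow arc, then check.

Emit:
send_rows(
  commands=[
    {"translation": [0.0012, -0.0036, 0], "rot": [0, 0, -4], "grip": 0},
    {"translation": [0.0012, -0.0036, 0], "rot": [0, 0, -4], "grip": 0},
    {"translation": [0.0012, -0.0035, 0], "rot": [0, 0, -4], "grip": 0},
    {"translation": [0.0012, -0.0035, 0], "rot": [0, 0, -4], "grip": 0},
    {"translation": [0.0012, -0.0034, 0], "rot": [0, 0, -4], "grip": 0},
  ],
)

```text
t: 6.7
eef_pos: [0.5457, 0.058, 0.0689]
tool_rot: [0.001, 0.661, 0.75, 0.001]
contact_force: [2.6, 1.7, 1.6]
gripper_width: 0.001
```

```bash
python3 - <<'E'
from h import *
s=pstart(0,0); plan(*s,48,0)
snap('top','top5');crop('top5',195,140,345,290,'d7',5)
E
```

```text
t 6.7 cur fix [ 46.5 -20.6] tip 51.9 ang -1.6 F [2.6 1.7 1.6] w 0.0
 target w [0.5439 0.0592 0.065 ]  d tool mm [ 1.5 -1.7  3.9] rot [ 0.1 -0.  -1.6]
 d in goal axes mm [ 1.5 -1.6  3.9]
```

View pics/d7.png

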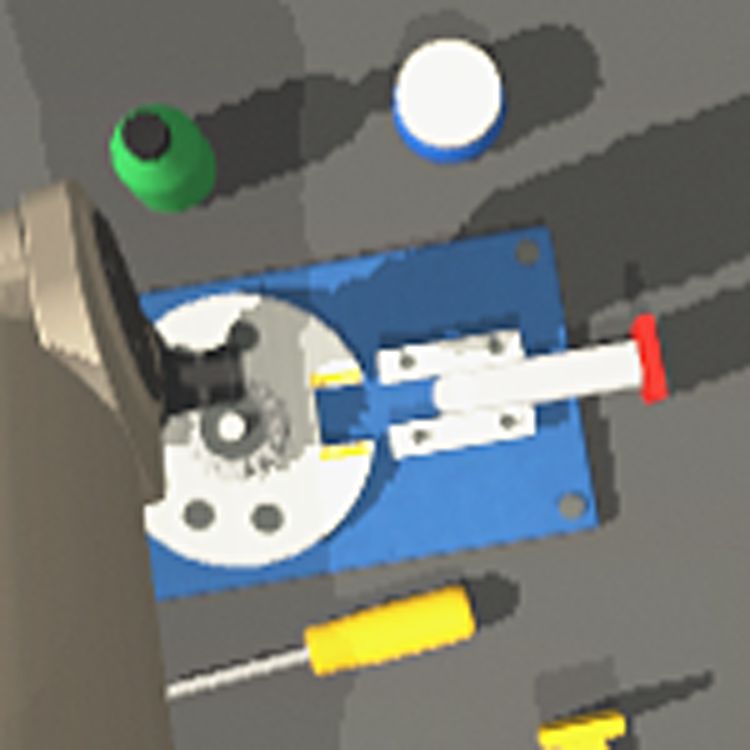

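```bash
python3 - <<'E'
from h import *
c=load('top5'); f=np.load('fix.npz')
for p in [(361,376),(374,447),(367.5,411.5),(315,380),(323,453)]:
    q=fx(atz(c,*cp(*p),.027)); print(q.round(1),np.degrees(np.arctan2(-q[1],-q[0])).round(1))
g=np.r_[f['R']@[-.063,0]+f['t'],.027]; print('guide crop px',(proj(c,g)-[195,140])*5)
E
```

```text
[-61.6 -15.5] 14.1
[-62.2  19.3] -17.2
[-61.9   1.9] -1.8
[-39.4 -17.2] 23.6
[-37.5  18.1] -25.7
guide crop px [[367.141479   405.23383449]]
```

The slot mouth midpoint is at crop (367,411) and the guide at (367,405), so it is about 2 mm off. I'll nudge 1.5 mm, then back off and lift.

Emit:
send_rows(
  commands=[
    {"translation": [0, -0.0008, 0], "rot": [0, 0, 0], "grip": 0},
    {"translation": [0, -0.0007, 0], "rot": [0, 0, 0], "grip": 0},
    {"translation": [0, 0, 0], "rot": [0, 0, 0], "grip": 0},
    {"translation": [0, 0.003, 0], "rot": [0, 0, 0], "grip": 0},
    {"translation": [0, 0.005, 0], "rot": [0, 0, 0], "grip": 0},
  ],
)

```text
t: 7.17
eef_pos: [0.5502, 0.0576, 0.0679]
tool_rot: [-0.001, 0.661, 0.75, -0.001]
contact_force: [0.9, -0.1, -1.3]
gripper_width: -0.003
```

Emit:
send_rows(
  commands=[
    {"translation": [0, 0, -0.02], "rot": [0, 0, 0], "grip": 0},
    {"translation": [0, 0, -0.02], "rot": [0, 0, 0], "grip": 0},
    {"translation": [0, 0, -0.02], "rot": [0, 0, 0], "grip": 0},
    {"translation": [0, 0, -0.02], "rot": [0, 0, 0], "grip": 0},
    {"translation": [0, 0, -0.01], "rot": [0, 0, 0], "grip": 0},
  ],
)

```text
t: 7.58
eef_pos: [0.5521, 0.0581, 0.1603]
tool_rot: [0.001, 0.661, 0.75, 0.001]
contact_force: [0.9, 1.0, 0.2]
gripper_width: 0.002
```

```bash
python3 - <<'E'
from h import *
plan(-230,0,140,-90)
E
```

```text
t 7.58 cur fix [ 45.6 -26.9] tip 143.3 ang -1.7 F [0.9 1.  0.2] w 0.0
 target w [ 0.5679 -0.2184  0.157 ]  d tool mm [-276.3  -18.9    3.3] rot [ 0.1 -0.1 88.3]
 d in goal axes mm [-26.9 275.6   3.3]
```

Emit:
send_rows(
  commands=[
    {"translation": [-0.0345, -0.0024, 0], "rot": [0, 0, 0], "grip": 0},
    {"translation": [-0.0345, -0.0024, 0], "rot": [0, 0, 0], "grip": 0},
    {"translation": [-0.0345, -0.0024, 0], "rot": [0, 0, 0], "grip": 0},
    {"translation": [-0.0345, -0.0024, 0], "rot": [0, 0, 0], "grip": 0},
    {"translation": [-0.0345, -0.0024, 0], "rot": [0, 0, 0], "grip": 0},
  ],
)

```text
t: 8.0
eef_pos: [0.5605, -0.1162, 0.1577]
tool_rot: [-0.0, 0.661, 0.75, -0.0]
contact_force: [-0.0, 1.0, 0.2]
gripper_width: -0.003
```

Emit:
send_rows(
  commands=[
    {"translation": [-0.0345, -0.0024, 0], "rot": [0, 0, 0], "grip": 0},
    {"translation": [-0.0345, -0.0024, 0], "rot": [0, 0, 0], "grip": 0},
    {"translation": [-0.0345, -0.0024, 0], "rot": [0, 0, 0], "grip": 0},
    {"translation": [0, 0, 0], "rot": [0, 0, 7], "grip": 0},
    {"translation": [0, 0, 0], "rot": [0, 0, 7], "grip": 0},
  ],
)

```text
t: 8.42
eef_pos: [0.5657, -0.222, 0.1574]
tool_rot: [-0.0, 0.751, 0.66, -0.001]
contact_force: [0.8, 0.6, -0.5]
gripper_width: -0.002
```

Emit:
send_rows(
  commands=[
    {"translation": [0, 0, 0], "rot": [0, 0, 7], "grip": 0},
    {"translation": [0, 0, 0], "rot": [0, 0, 7], "grip": 0},
    {"translation": [0, 0, 0], "rot": [0, 0, 7], "grip": 0},
    {"translation": [0, 0, 0], "rot": [0, 0, 7], "grip": 0},
    {"translation": [0, 0, 0], "rot": [0, 0, 7], "grip": 0},
  ],
)

```text
t: 8.83
eef_pos: [0.5664, -0.2181, 0.1575]
tool_rot: [-0.0, 0.914, 0.406, -0.001]
contact_force: [-0.1, 0.3, -0.3]
gripper_width: -0.0
```

Emit:
send_rows(
  commands=[
    {"translation": [0, 0, 0], "rot": [0, 0, 7], "grip": 0},
    {"translation": [0, 0, 0], "rot": [0, 0, 7], "grip": 0},
    {"translation": [0, 0, 0], "rot": [0, 0, 7], "grip": 0},
    {"translation": [0, 0, 0], "rot": [0, 0, 7], "grip": 0},
    {"translation": [0, 0, 0], "rot": [0, 0, 7], "grip": 0},
  ],
)

```text
t: 9.25
eef_pos: [0.5664, -0.218, 0.1575]
tool_rot: [-0.0, 0.994, 0.112, -0.001]
contact_force: [1.1, -0.1, 0.3]
gripper_width: 0.003
```

```bash
python3 - <<'E'
from h import *
plan(-230,0,24,-90)
snap('top','top6');crop('top6',195,140,395,290,'d8',4)
snap('scene','scene6');crop('scene6',100,130,400,330,'d9',2.6)
E
```

```text
t 9.25 cur fix [-229.4    1.4] tip 140.5 ang -86.0 F [ 1.1 -0.1  0.3] w 0.0
 target w [ 0.5679 -0.2184  0.041 ]  d tool mm [  1.6   0.7 116.5] rot [-0.   0.1  4. ]
 d in goal axes mm [  1.4   0.6 116.5]
```

View pics/d8.png

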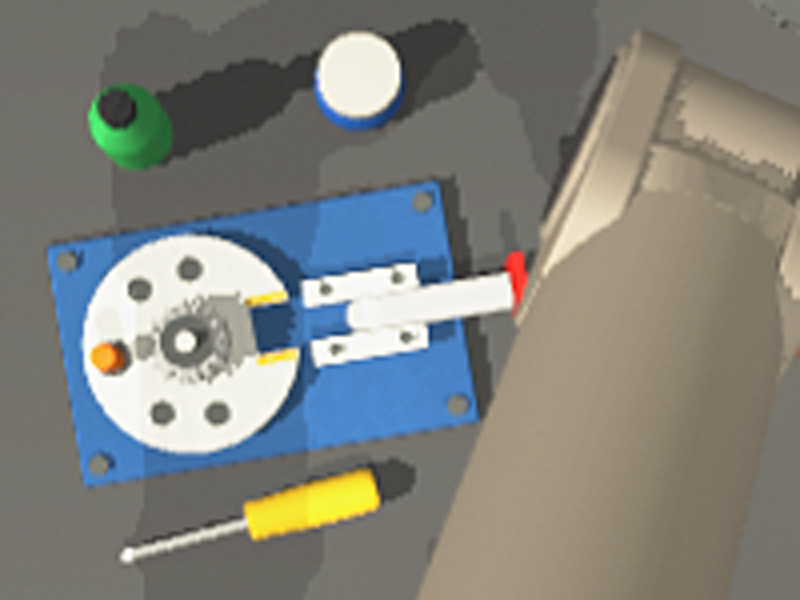

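View pics/d9.png

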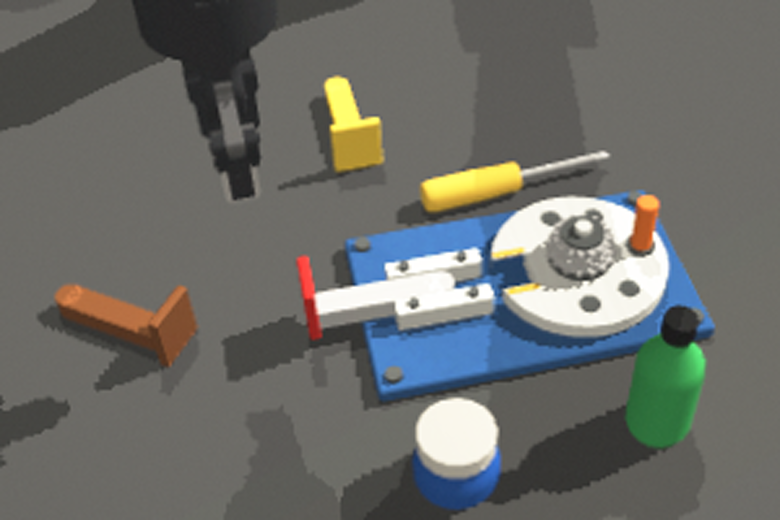

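```bash
python3 - <<'E'
from h import *
c=load('top6')
for n,p,z in [('m',(293,327),.027),('post',(107.5,357),.072),('nose',(348,314),.028),('axis',(185,341),.061)]:
    q=fx(atz(c,*cp(*p,s=4),z)); print(n,q.round(1))
w=atd(c,*cp(765,345,s=4));
c=load('scene6')
for p in [(178,335),(62,295)]: w=atd(c,*cp(*p,x0=100,y0=130,s=2.6)); print('brown',w.round(3),fx(w).round(1))
E
```

```text
m [-61.6   0.6]
post [45.7  2.6]
nose [-95.4  -1.7]
axis [0.9 0.2]
brown [ 0.576 -0.281  0.018] [-293.5    2. ]
brown [ 0.531 -0.373  0.016] [-376.6   60.6]
```

The slot is aligned to about 1–3 mm. Descending behind the red plate, at d9 (305,300).

Emit:
send_rows(
  commands=[
    {"translation": [0.001, 0.001, 0.03], "rot": [0, 0, 4], "grip": 0},
    {"translation": [0, 0, 0.03], "rot": [0, 0, 0], "grip": 0},
    {"translation": [0, 0, 0.03], "rot": [0, 0, 0], "grip": 0},
    {"translation": [0, 0, 0.022], "rot": [0, 0, 0], "grip": 0},
    {"translation": [0, 0, 0], "rot": [0, 0, 0], "grip": 0},
  ],
)

```text
t: 9.77
eef_pos: [0.5646, -0.2174, 0.0414]
tool_rot: [-0.002, 0.997, 0.083, -0.004]
contact_force: [-0.9, -0.0, -0.2]
gripper_width: 0.003
```

```bash
python3 - <<'E'
from h import *
plan(-211,0,26,-90)
snap('scene','scene7');crop('scene7',100,130,400,330,'d10',2.6)
E
```

```text
t 9.77 cur fix [-228.5    3.1] tip 24.4 ang -89.4 F [-0.9 -0.  -0.2] w 0.0
 target w [ 0.565  -0.1996  0.043 ]  d tool mm [  3.3 -17.5  -1.5] rot [-0.2  0.5  0.6]
 d in goal axes mm [  3.1 -17.5  -1.6]
```

View pics/d10.png

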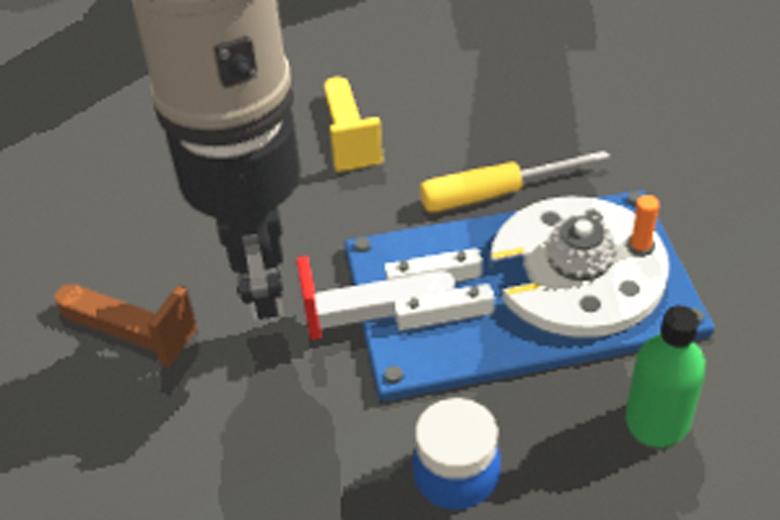

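Emit:
send_rows(
  commands=[
    {"translation": [0.001, -0.003, 0], "rot": [0, 0, 0], "grip": 0},
    {"translation": [0.001, -0.003, 0], "rot": [0, 0, 0], "grip": 0},
    {"translation": [0.001, -0.003, 0], "rot": [0, 0, 0], "grip": 0},
    {"translation": [0, -0.003, 0], "rot": [0, 0, 0], "grip": 0},
    {"translation": [0, -0.002, 0], "rot": [0, 0, 0], "grip": 0},
  ],
)

```text
t: 10.23
eef_pos: [0.5695, -0.2038, 0.0473]
tool_rot: [0.0, 0.997, 0.081, 0.001]
contact_force: [-0.8, -0.2, 0.4]
gripper_width: -0.001
```

Emit:
send_rows(
  commands=[
    {"translation": [0, -0.002, 0], "rot": [0, 0, 0], "grip": 0},
    {"translation": [0, -0.002, 0], "rot": [0, 0, 0], "grip": 0},
    {"translation": [0, -0.002, 0], "rot": [0, 0, 0], "grip": 0},
    {"translation": [0, -0.002, 0], "rot": [0, 0, 0], "grip": 0},
    {"translation": [0, -0.002, 0], "rot": [0, 0, 0], "grip": 0},
  ],
)

```text
t: 10.65
eef_pos: [0.5673, -0.1951, 0.0466]
tool_rot: [0.0, 0.997, 0.08, 0.0]
contact_force: [0.9, -2.2, 2.0]
gripper_width: 0.0
```

```bash
python3 - <<'E'
from h import *
plan(-160,0,26,-90)
snap('scene','scene8');crop('scene8',150,150,350,300,'d11',4)
E
```

```text
t 10.65 cur fix [-206.9   -3. ] tip 29.6 ang -89.6 F [ 0.9 -2.2  2. ] w 0.0
 target w [ 0.5571 -0.1492  0.043 ]  d tool mm [ -2.7 -46.9   3.5] rot [ 0.  -0.   0.4]
 d in goal axes mm [ -3.  -46.9   3.6]
```

View pics/d11.png

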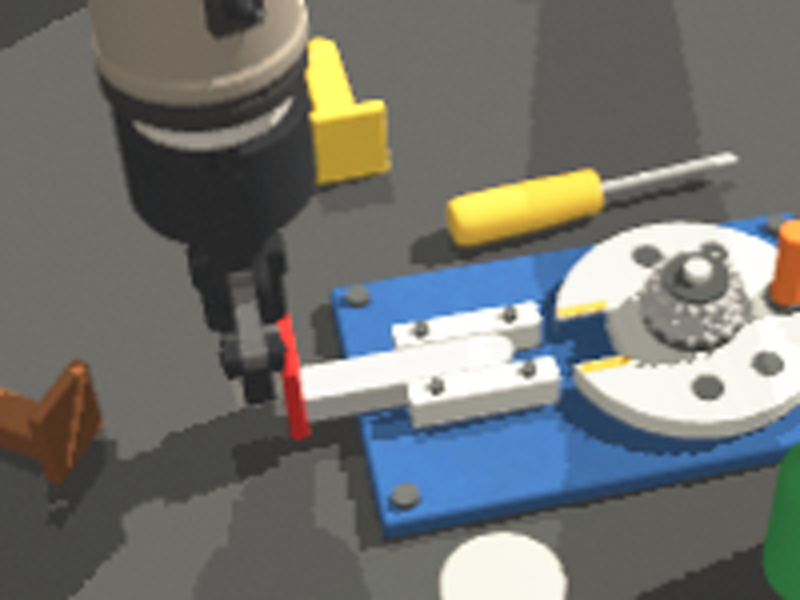

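Fingers are on the plate at d11 (285,370) with about 2 N. Keep pushing.

Emit:
send_rows(
  commands=[
    {"translation": [-0.0002, -0.0026, 0], "rot": [0, 0, 0], "grip": 0},
    {"translation": [-0.0002, -0.0026, 0], "rot": [0, 0, 0], "grip": 0},
    {"translation": [-0.0002, -0.0026, 0], "rot": [0, 0, 0], "grip": 0},
    {"translation": [-0.0002, -0.0026, 0], "rot": [0, 0, 0], "grip": 0},
    {"translation": [-0.0002, -0.0026, 0], "rot": [0, 0, 0], "grip": 0},
  ],
)

```text
t: 11.12
eef_pos: [0.5642, -0.1817, 0.0464]
tool_rot: [0.0, 0.997, 0.081, 0.0]
contact_force: [1.8, -2.4, 2.2]
gripper_width: 0.002
```

Emit:
send_rows(
  commands=[
    {"translation": [-0.0002, -0.0026, 0], "rot": [0, 0, 0], "grip": 0},
    {"translation": [-0.0002, -0.0026, 0], "rot": [0, 0, 0], "grip": 0},
    {"translation": [-0.0002, -0.0026, 0], "rot": [0, 0, 0], "grip": 0},
    {"translation": [-0.0002, -0.0026, 0], "rot": [0, 0, 0], "grip": 0},
    {"translation": [-0.0002, -0.0026, 0], "rot": [0, 0, 0], "grip": 0},
  ],
)

```text
t: 11.53
eef_pos: [0.5614, -0.1691, 0.0464]
tool_rot: [0.0, 0.997, 0.081, 0.001]
contact_force: [2.7, -2.7, 0.9]
gripper_width: -0.002
```

```bash
python3 - <<'E'
from h import *
plan(-160,0,26,-90)
snap('scene','scene9');crop('scene9',180,170,380,300,'d12',4)
E
```

```text
t 11.53 cur fix [-180.4   -1.2] tip 29.4 ang -89.6 F [ 2.7 -2.7  0.9] w -0.0
 target w [ 0.5571 -0.1492  0.043 ]  d tool mm [ -1.1 -20.4   3.4] rot [ 0.  -0.1  0.4]
 d in goal axes mm [ -1.2 -20.4   3.4]
```

View pics/d12.png

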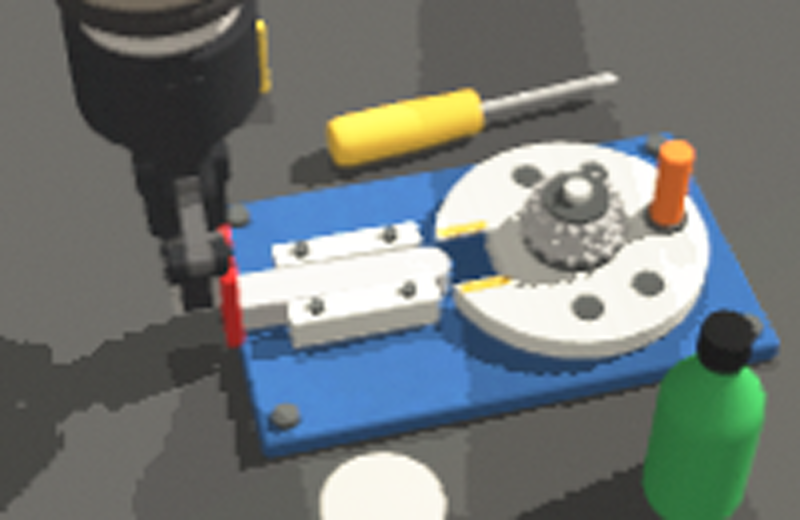

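The nose at d12 (445,262) is lined up with the slot opening at (475,255). Continue slower.

Emit:
send_rows(
  commands=[
    {"translation": [-0.0001, -0.002, 0], "rot": [0, 0, 0], "grip": 0},
    {"translation": [-0.0001, -0.002, 0], "rot": [0, 0, 0], "grip": 0},
    {"translation": [-0.0001, -0.002, 0], "rot": [0, 0, 0], "grip": 0},
    {"translation": [-0.0001, -0.002, 0], "rot": [0, 0, 0], "grip": 0},
    {"translation": [0, -0.002, 0], "rot": [0, 0, 0], "grip": 0},
  ],
)

```text
t: 12.0
eef_pos: [0.5588, -0.1591, 0.0462]
tool_rot: [-0.0, 0.997, 0.081, -0.0]
contact_force: [2.0, -1.7, 0.3]
gripper_width: -0.002
```

Emit:
send_rows(
  commands=[
    {"translation": [0, -0.001, 0], "rot": [0, 0, 0], "grip": 0},
    {"translation": [0, -0.001, 0], "rot": [0, 0, 0], "grip": 0},
    {"translation": [0, -0.001, 0], "rot": [0, 0, 0], "grip": 0},
    {"translation": [0, -0.001, 0], "rot": [0, 0, 0], "grip": 0},
    {"translation": [0, -0.001, 0], "rot": [0, 0, 0], "grip": 0},
  ],
)

```text
t: 12.42
eef_pos: [0.5582, -0.1544, 0.0462]
tool_rot: [-0.0, 0.997, 0.081, -0.0]
contact_force: [1.9, -1.9, -0.1]
gripper_width: -0.0
```

```bash
python3 - <<'E'
from h import *
plan(-160,0,26,-90)
snap('scene','scene10');crop('scene10',180,170,380,300,'d13',4)
E
```

```text
t 12.42 cur fix [-165.3   -0.2] tip 29.2 ang -89.6 F [ 1.9 -1.9 -0.1] w -0.0
 target w [ 0.5571 -0.1492  0.043 ]  d tool mm [-0.2 -5.3  3.2] rot [-0.   0.   0.4]
 d in goal axes mm [-0.2 -5.3  3.2]
```

View pics/d13.png

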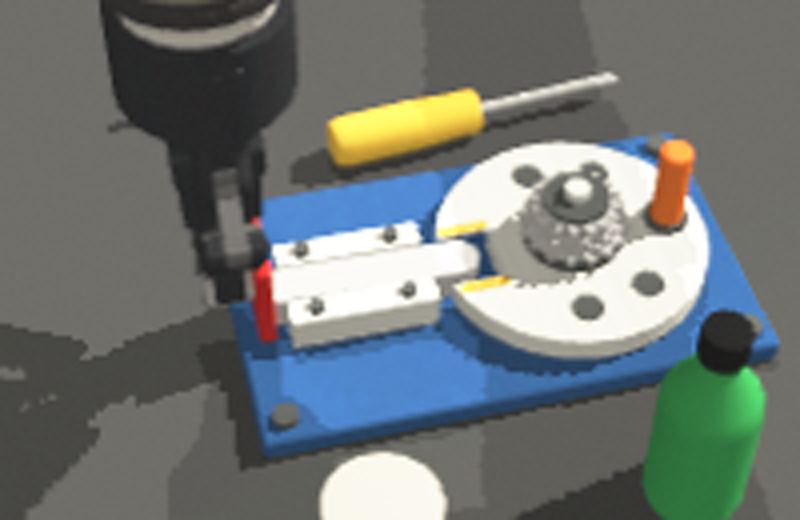

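The nose is in the slot at d13 (465,255), with a few mm between the plate and the rails. Continue with 1 mm rows, watching the force.

Emit:
send_rows(
  commands=[
    {"translation": [0, -0.001, 0], "rot": [0, 0, 0], "grip": 0},
    {"translation": [0, -0.001, 0], "rot": [0, 0, 0], "grip": 0},
    {"translation": [0, -0.0006, 0], "rot": [0, 0, 0], "grip": 0},
    {"translation": [0, -0.0006, 0], "rot": [0, 0, 0], "grip": 0},
    {"translation": [0, -0.0006, 0], "rot": [0, 0, 0], "grip": 0},
  ],
)

```text
t: 12.88
eef_pos: [0.5575, -0.1507, 0.0462]
tool_rot: [-0.0, 0.997, 0.081, -0.0]
contact_force: [1.7, -2.4, 0.5]
gripper_width: 0.0
```

Emit:
send_rows(
  commands=[
    {"translation": [0, -0.0004, 0], "rot": [0, 0, 0], "grip": 0},
    {"translation": [0, -0.0004, 0], "rot": [0, 0, 0], "grip": 0},
    {"translation": [0, -0.0004, 0], "rot": [0, 0, 0], "grip": 0},
    {"translation": [0, 0, 0], "rot": [0, 0, 0], "grip": 0},
    {"translation": [0, 0, 0], "rot": [0, 0, 0], "grip": 0},
  ],
)

```text
t: 13.3
eef_pos: [0.5572, -0.1494, 0.0462]
tool_rot: [-0.0, 0.997, 0.081, -0.0]
contact_force: [1.0, -1.2, -0.3]
gripper_width: -0.002
```

```bash
python3 - <<'E'
from h import *
plan(-160,0,26,-90)
snap('scene','scene11');crop('scene11',180,170,380,300,'d14',4)
E
```

```text
t 13.3 cur fix [-160.2   -0. ] tip 29.2 ang -89.6 F [ 1.  -1.2 -0.3] w -0.0
 target w [ 0.5571 -0.1492  0.043 ]  d tool mm [-0.  -0.2  3.2] rot [-0.   0.   0.4]
 d in goal axes mm [-0.  -0.2  3.2]
```

View pics/d14.png

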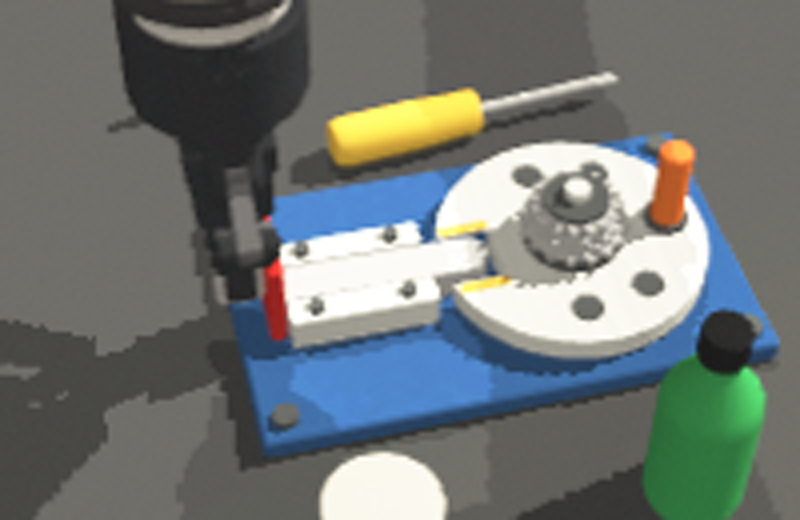

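Almost home, but the stop force hasn't shown up yet.

Emit:
send_rows(
  commands=[
    {"translation": [0, -0.0004, 0], "rot": [0, 0, 0], "grip": 0},
    {"translation": [0, -0.0004, 0], "rot": [0, 0, 0], "grip": 0},
    {"translation": [0, -0.0004, 0], "rot": [0, 0, 0], "grip": 0},
    {"translation": [0, 0, 0], "rot": [0, 0, 0], "grip": 0},
    {"translation": [0, 0, 0], "rot": [0, 0, 0], "grip": 0},
  ],
)

```text
t: 13.77
eef_pos: [0.5571, -0.1485, 0.0462]
tool_rot: [0.0, 0.997, 0.081, -0.0]
contact_force: [0.2, -3.0, -0.9]
gripper_width: 0.002
```

Emit:
send_rows(
  commands=[
    {"translation": [0, -0.0004, 0], "rot": [0, 0, 0], "grip": 0},
    {"translation": [0, -0.0004, 0], "rot": [0, 0, 0], "grip": 0},
    {"translation": [0, 0, 0], "rot": [0, 0, 0], "grip": 0},
    {"translation": [0, 0, 0], "rot": [0, 0, 0], "grip": 0},
    {"translation": [0, 0, 0], "rot": [0, 0, 0], "grip": 0},
  ],
)

```text
t: 14.18
eef_pos: [0.557, -0.1485, 0.0463]
tool_rot: [0.0, 0.997, 0.08, 0.0]
contact_force: [1.5, -5.1, -1.2]
gripper_width: -0.002
```

The tool has stopped moving and the force is rising, which suggests the stop. One more small push to confirm, then back off.

Emit:
send_rows(
  commands=[
    {"translation": [0, -0.0004, 0], "rot": [0, 0, 0], "grip": 0},
    {"translation": [0, -0.0004, 0], "rot": [0, 0, 0], "grip": 0},
    {"translation": [0, 0, 0], "rot": [0, 0, 0], "grip": 0},
    {"translation": [0, 0, 0], "rot": [0, 0, 0], "grip": 0},
    {"translation": [0, 0, 0], "rot": [0, 0, 0], "grip": 0},
  ],
)

```text
t: 14.6
eef_pos: [0.557, -0.1484, 0.0464]
tool_rot: [0.001, 0.997, 0.08, 0.0]
contact_force: [1.3, -6.9, -1.8]
gripper_width: -0.001
```

Emit:
send_rows(
  commands=[
    {"translation": [0, 0.003, 0], "rot": [0, 0, 0], "grip": 0},
    {"translation": [0, 0.008, 0], "rot": [0, 0, 0], "grip": 0},
    {"translation": [0, 0.012, 0], "rot": [0, 0, 0], "grip": 0},
    {"translation": [0, 0.012, 0], "rot": [0, 0, 0], "grip": 0},
    {"translation": [0, 0, 0], "rot": [0, 0, 0], "grip": 0},
  ],
)

```text
t: 15.02
eef_pos: [0.5626, -0.1852, 0.0466]
tool_rot: [0.001, 0.997, 0.079, 0.0]
contact_force: [0.2, -0.3, 0.7]
gripper_width: -0.001
```

Emit:
send_rows(
  commands=[
    {"translation": [0, 0, -0.03], "rot": [0, 0, 0], "grip": 0},
    {"translation": [0, 0, -0.03], "rot": [0, 0, 0], "grip": 0},
    {"translation": [0, 0, -0.03], "rot": [0, 0, 0], "grip": 0},
    {"translation": [0, 0, -0.03], "rot": [0, 0, 0], "grip": 0},
    {"translation": [0, 0, 0], "rot": [0, 0, 0], "grip": 0},
  ],
)

```text
t: 15.43
eef_pos: [0.5657, -0.1829, 0.1722]
tool_rot: [0.001, 0.997, 0.08, 0.005]
contact_force: [0.6, -0.8, 0.0]
gripper_width: -0.004
```

```bash
python3 - <<'E'
from h import *
plan(-160,0,26,-90)
snap('scene','scene12');crop('scene12',200,170,380,300,'d15',4)
snap('top','top12');crop('top12',195,170,335,275,'d16',5)
E
```

```text
t 15.43 cur fix [-194.6   -3.3] tip 155.2 ang -89.7 F [ 0.6 -0.8  0. ] w -0.0
 target w [ 0.5571 -0.1492  0.043 ]  d tool mm [ -4.3 -35.  129. ] rot [ 0.2 -0.5  0.3]
 d in goal axes mm [ -3.3 -34.6 129.2]
```

View pics/d15.png

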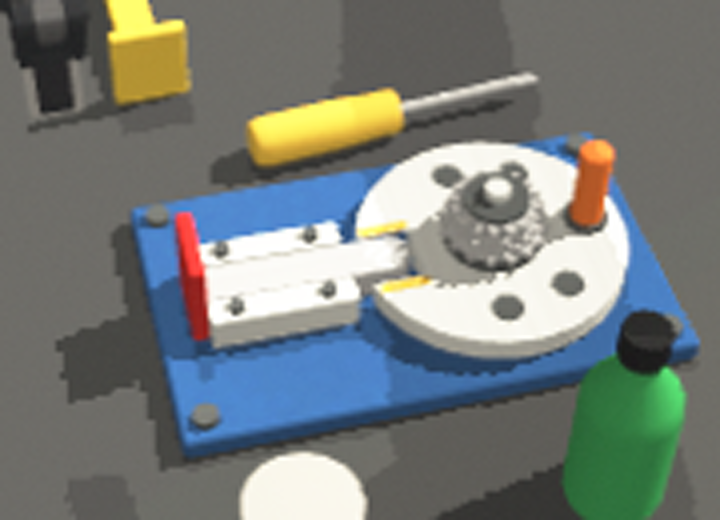

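View pics/d16.png

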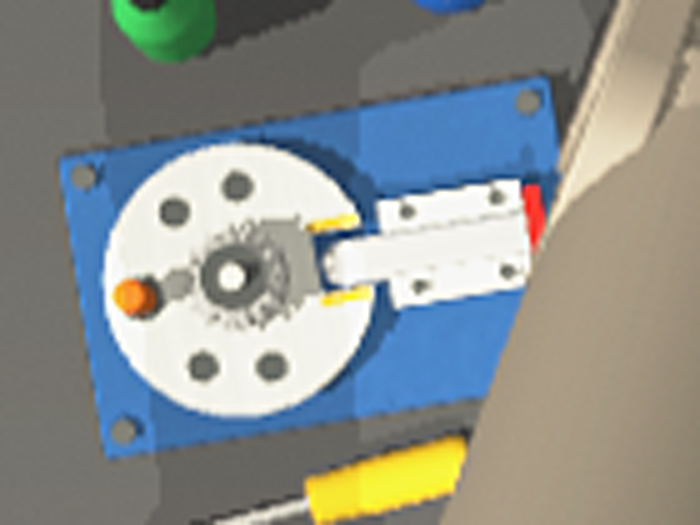

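```bash
python3 - <<'E'
from h import *
c=load('top12')
for n,p,z in [('nose',(326,262),.028),('mouth',(365,257),.027),('plate top corner',(533,186),.058),('post',(134,296),.072)]:
    print(n,fx(atz(c,*cp(*p,y0=170),z)).round(1))
hand_in()
E
```

```text
nose [-42.2  -1.1]
mouth [-61.1  -0.4]
plate top corner [-145.   -18.5]
post [45.9  2.4]
the job is handed in; nothing more can be done
```

The hub fixture is locked. I pushed the orange post about 120° round with shut fingertips until the slot faced the bar, then pushed the red plate slowly home, backed off, and handed the job in.

- **Bar position:** The last pictures put the nose tip at x ≈ -42 mm in the fixture's frame (fully home is -41 mm). The plate is up against the rail ends.
- **Slot alignment:** The slot mouth is about 2 mm along and 0.4 mm across from its mark, against an allowance of 10 mm. The post position disagrees slightly, suggesting the disc is about 3° off, but that is also within the allowance.
- **Forces:** At the ends of the moves, readings were a few newtons while pushing and about 7 N against the stop, well under the 35 N limit.
- **Other objects:** The bottle, jar and screwdriver looked unmoved in the pictures, though I did not measure them again. The tool was clear of everything at hand-in, at about 15 s.

No check failed.

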